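Change the cartridge of the countertop water filter

ROBOT

A 6-joint arm with a two-finger parallel gripper is mounted at the origin on the work surface. World frame = base frame: x ahead of the robot, y to its left, z up, the work surface at z = 0. Lengths are in m, angles in degrees, forces in N, time in s.
With the tool pointing down it reaches from about 0.375 to 0.925 m from the base axis. Payload 5.7 kg.
Tool frame: the origin (TCP) lies between the finger pads; the fingertips stand 19 mm ahead of it and the grasp point (between the pads) is the TCP; z points along the fingers, y is the direction in which the jaws open and shut (so a half turn about z gives the same grasp; the last joint's range is limited). The gripper opens to 88 mm and grips with 3 to 60 N. Pads are 20 mm wide; open, the fingers measure 115 mm over their backs; the gripper's body (75 mm by 178 mm) begins 61 mm behind the grasp point.
Start: joints at [60.155, 20.558, 86.54, -0, 72.909, -6.595], TCP at [0.237, 0.551, 0.205] pointing down, gripper open.
Joint ranges: [-170.27, 170.27], [-57.76, 135], [12.27, 136.19], [-55.21, 235.2], [11.17, 155.16], [-170.74, 170.74]. Speed limits (degrees/s): [136.94, 136.94, 180, 180, 180, 180].

INTERFACE

Orientations are given as [roll, pitch, yaw] about the fixed x, y, z axes, in that order (R = Rz(yaw) Ry(pitch) Rx(roll)).
In Python, from cell import * gives the robot as it stands.
- The arm moves only by the shell command python3 -m inch 'ROWS' [OPENING] [FORCE]. ROWS is JSON, a list that holds one entry, the list of rows, each a list of 6 numbers: the shift along the tool's x, y, z in mm, then the turn, a rotation vector about the tool's x, y, z in rad. In form: [[[dx, dy, dz, wx, wy, wz], ...]]. A call has 1 to 8 rows; each row shifts and turns the commanded pose from where the row before left it, along the tool's axes as they then stand; what a row does not reach is not made up. A row lasts 1/10 s, in which the tool goes at most 50 mm and 8.59 degrees, less where a joint would pass 70% of its speed; a pose out of reach is approached as far as the arm can. A call with a gripper value outside its range is refused whole. OPENING is the closure, from -1 (fully open) to 1 (shut), so that 0 is half open, set as the call begins (- or left out, the last holds). The fingers move at their own pace and stop on an object; FORCE is the grip in N (left out, the last holds). Time passes only in rows, so rows that do not move let the fingers close. It gives the time, the measured TCP pose, the force and the opening at its end, in the units of the state.
- observe(): the state, without advancing time (a new reading comes with each control period).
- snapshot(name): name is "scene" or "top" or "wrist"; returns a dict with "color" (420x560x3 uint8, blue, green, red), "range_z" (420x560 float32, m along the optical axis (not along the pixel's ray), 0 where there is no reading), "intrinsics" (3x3 intrinsics, pixels), "T" (4x4, takes a point from camera to world coordinates). Camera axes: x right, y up, looking along -z (the intrinsics and any distortion apply to the point x, -y, -z); pixel columns grow to the right and rows downward; lengths in m; the calibration is good to about 2 mm. A picture is of the moment at which its call begins.
- finish_job(): hands the job in, once; it reports no verdict.
The state is a dict: "time": time; "q": joint angles; "joint_vel": joint speeds; "joint_torque": joint torques, N m; "tcp_pos": TCP position; "tool_rot": TCP orientation; "ft_force": force on the tool from outside, world axes, zero at the start; "torque": the same for the moment, N m; "grip_width": finger opening in m.
Only numpy, scipy, OpenCV 4.12 (cv2) and the standard library are available. Lean on these libraries where they do the work, as an engineer would, in place of code of your own. Each camera call takes 0.05 s, during which the arm holds its last target. There are 200 camera calls.

TASK

Change the cartridge of the countertop water filter. First take the brown spent cartridge out of the drip tray and put it in the green recycling caddy; then set the new white and blue cartridge, open end down, over the steel spigot and press it firmly down, together with the orange collar, until it sits fully home, and let go. Leave everything else on the counter where it is.

Things in the scene. Friction and masses are not known exactly. Their poses are not given: they have to be found in the camera images.
- new_cartridge: New filter cartridge: white upright cylinder 52 mm in diameter and 82 mm high, blue cap on top and blue band near the foot, about 0.12 kg, standing on the counter on its open end. From below it has a bore 32 mm in diameter and 70 mm deep. Origin: centre of its underside; z up along its axis.
- spent_cartridge: Spent filter cartridge: same shape and size (52 mm diameter, 82 mm high, bore from below), tan-brown with a dark cap, about 0.15 kg, standing loose in the drip tray. Origin: centre of its underside; z up along its axis.
- filter: Countertop water filter, a low fixed unit 130 mm (x) by 260 mm (y) and 30 mm high. Its -y half is a white block that carries the spigot; its +y half is a grey open drip tray, inside 114 mm square, floor 8 mm and rim 30 mm above the counter. Two short pipe stubs point to its +x. Origin: centre of its underside on the counter; the spigot's axis is at y -65 mm, the tray's centre at y +65 mm.
- spigot_seat (a point): Point on the axis of the spigot, 36 mm above the counter, level with the top of a dark seat ring (56 mm outside diameter, 6 mm high) on the white block. A cartridge that is fully home has its underside at this height. The vertical steel spigot is 28 mm in diameter, its tip is 50 mm above this point, and its top 10 mm taper to 18 mm diameter. Same axes as the filter.
- drip_tray (a point): Centre of the drip tray's floor, 8 mm above the counter, on which the spent cartridge stands.
- collar (a joint): Orange collar, 42 mm in diameter and 6 mm thick, round the foot of the spigot. 0 (start): raised, its top 10 mm above spigot_seat; 0.010 m: fully down, its top level with that point. It slides stiffly (about 12 N to push down) and stays where it is left; a cartridge's own weight does not move it.
- caddy: Green open-topped recycling caddy, fixed to the counter, 160 mm square outside, 100 mm high, walls and floor 4 mm thick. Origin: centre of its underside on the counter; axes along its sides.
- moka: Bystander: aluminium stovetop coffee pot with black handle, 132 mm high (146 with its knob), 90 mm wide. Origin: centre of its underside.
- mug: Bystander: blue ceramic mug, 90 mm high, 80 mm wide, handle at its +y. Origin: centre of its underside.
- jar: Bystander: amber glass jar with wooden lid, 100 mm high, 70 mm wide. Origin: centre of its underside.
- soap: Bystander: green dish-soap bottle with white cap, 170 mm high, 64 mm wide. Origin: centre of its underside.
- salt: Bystander: white ceramic salt shaker, 66 mm high, 44 mm wide. Origin: centre of its underside.
- pepper: Bystander: dark wood pepper shaker, 66 mm high, 44 mm wide. Origin: centre of its underside.
- spoon: Bystander: wooden spoon lying flat, 200 mm long along its x axis, 20 mm thick at the handle. Origin: middle of its length, underside.

How it is judged:
By the outcome, as a careful person would: the job done as asked, in the order asked, and still so for the second after the job is handed in, with the robot touching nothing.
It also fails if it takes over 58 s, if anything falls off the work surface, if the arm or the gripper's body presses on something with over 40 N, if the wrist force passes 120 N, or if a joint passes its speed limit or range.

## Working session

There is one attempt and no reset: what is moved stays moved. The work goes in short steps, Python scripts to look and compute and a shell command to move; the robot and the scene stay as the last step left them, time stands still between calls to the robot, and variables do not carry over. Pictures are saved under pics/ and viewed, about 8 in all and at most 12, crops included, and the job is handed in when it is done.

```bash
mkdir -p pics; ls; cat > h.py <<'E'
from cell import *
import numpy as np, cv2
def cloud(s):
    z=s["range_z"]; K=s["intrinsics"]; T=s["T"]
    v,u=np.mgrid[:z.shape[0],:z.shape[1]]
    p=np.stack([(u-K[0,2])/K[0,0]*z,-(v-K[1,2])/K[1,1]*z,-z],-1)
    w=p@T[:3,:3].T+T[:3,3]; w[z<=0]=np.nan
    return w
E
python3 - <<'E'
from h import *
for n in ("scene","top"):
    s=snapshot(n); cv2.imwrite(f"pics/{n}0.png",s["color"]); np.savez(f"/tmp/{n}0.npz",**s)
    print(n,s["intrinsics"].round(1).tolist(),s["T"].round(3).tolist(),(s["range_z"]>0).mean())
print(observe())
E
```

```text
pics
scene [[454.3, 0.0, 276.7], [0.0, 454.3, 212.8], [0.0, 0.0, 1.0]] [[0.744, -0.568, 0.352, 1.017], [0.668, 0.635, -0.388, -0.474], [-0.003, 0.524, 0.852, 1.123], [0.0, 0.0, 0.0, 1.0]] 0.9958843537414966
top [[452.2, 0.0, 276.0], [0.0, 452.2, 207.6], [0.0, 0.0, 1.0]] [[0.015, 0.986, -0.169, 0.306], [-1.0, 0.014, -0.007, -0.024], [-0.005, 0.169, 0.986, 1.59], [0.0, 0.0, 0.0, 1.0]] 0.9957865646258504
{'time': 0.1, 'q': array([ 6.01538381e+01,  2.05935578e+01,  8.65910348e+01,  4.85436549e-04,
        7.29063852e+01, -6.59575738e+00]), 'joint_vel': array([-0.15697435, -0.13293633, -0.07533272, -0.10594699, -0.01635157,
        0.08443572]), 'joint_torque': array([-9.78315875e-04, -5.16354883e+01, -2.71405721e+01,  6.74993265e-02,
        2.77527678e-02, -4.31889055e-05]), 'tcp_pos': array([0.23655315, 0.55072535, 0.20410789]), 'tool_rot': array([-1.79909678e+02, -1.09107369e-02,  1.56749444e+02]), 'ft_force': array([ 0.28369796, -0.15624147,  0.3344335 ]), 'torque': array([-0.00079736, -0.00752744, -0.02366219]), 'grip_width': 0.08792749602850773}
```

View pics/top0.png

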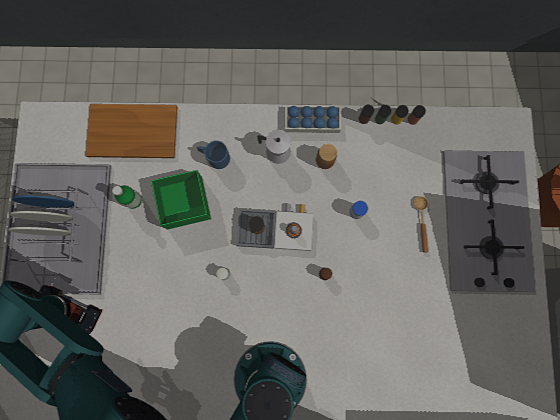

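View pics/scene0.png

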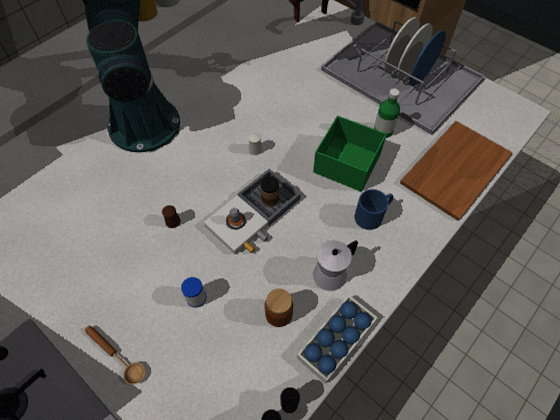

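The top view shows the new cartridge's cap at (360,209), the spent one at (257,225) in the tray, the spigot at (294,230) and the caddy at (181,199). The pepper shaker is at (326,273) and the salt at (222,272). I'll measure these next.

```bash
python3 - <<'E'
from h import *
for n,boxes in (("top",dict(new=(340,190,380,235),spent=(242,214,275,242),spig=(275,212,314,250),caddy=(145,165,215,230),tray=(230,205,318,252),salt=(210,260,235,285),pepper=(315,260,338,285),soap=(105,180,145,212),mug=(195,135,235,172),moka=(255,125,295,165),jar=(312,140,342,172))),
   ("scene",dict(new=(178,275,210,310),spent=(256,172,284,206),spig=(222,204,248,232)))):
    s=dict(np.load(f"/tmp/{n}0.npz")); w=cloud(s); im=s["color"]; hsv=cv2.cvtColor(im,cv2.COLOR_BGR2HSV)
    print(n,"counter z",np.nanmedian(w[300:330,300:400,2]) if n=="top" else '')
    for k,(a,b,c,d) in boxes.items():
        p=w[b:d,a:c].reshape(-1,3); h=hsv[b:d,a:c].reshape(-1,3)
        zm=np.nanpercentile(p[:,2],99.5)
        t=p[p[:,2]>zm-0.008]
        lo,hi=t.min(0),t.max(0); print(k,"top",zm.round(4),"mid",((lo+hi)/2).round(4)[:2],"mean",t.mean(0).round(4)[:2],"ext",(hi-lo).round(3)[:2],len(t))
    if n=="top":
        for k,zlo,zhi in (("tray",.02,.045),("caddy",.085,.12)):
            a,b,c,d=boxes[k]; p=w[b:d,a:c].reshape(-1,3); t=p[(p[:,2]>zlo)&(p[:,2]<zhi)]
            print(k,cv2.minAreaRect(t[:,:2].astype(np.float32)))
    # seat ring/collar orange
    a,b,c,d=boxes["spig"]; m=(hsv[...,0]<15)&(hsv[...,1]>110)&(hsv[...,2]>60); mm=np.zeros_like(m); mm[b:d,a:c]=m[b:d,a:c]
    q=w[mm]; print("orange",q.mean(0).round(4),((q.min(0)+q.max(0))/2).round(4),(q.max(0)-q.min(0)).round(3),len(q))
E
```

```text
top counter z 0.0003550341303530935
new top 0.0873 mid [ 0.5664 -0.2951] mean [ 0.5672 -0.2967] ext [0.048 0.05 ] 129
spent top 0.0966 mid [0.5088 0.0547] mean [0.5083 0.0542] ext [0.048 0.05 ] 109
spig top 0.0877 mid [ 0.4951 -0.073 ] mean [ 0.4946 -0.0732] ext [0.021 0.024] 40
caddy top 0.1035 mid [0.592  0.3157] mean [0.5897 0.3178] ext [0.19  0.192] 224
tray top 0.0943 mid [ 0.509  -0.0006] mean [0.5067 0.0399] ext [0.049 0.161] 167
salt top 0.0708 mid [0.3427 0.1675] mean [0.3424 0.166 ] ext [0.033 0.034] 42
pepper top 0.0673 mid [ 0.3478 -0.1834] mean [ 0.3465 -0.1825] ext [0.033 0.034] 79
soap top 0.1735 mid [0.5995 0.5008] mean [0.5996 0.5007] ext [0.027 0.029] 62
mug top 0.0944 mid [0.7395 0.2131] mean [0.7503 0.2037] ext [0.115 0.103] 71
moka top 0.1412 mid [ 0.7867 -0.0135] mean [ 0.7842 -0.0153] ext [0.039 0.034] 37
jar top 0.1059 mid [ 0.7547 -0.1861] mean [ 0.7547 -0.1851] ext [0.06  0.059] 168
tray ((0.5107690095901489, -0.00823451578617096), (0.2606807053089142, 0.15659844875335693), 87.58428192138672)
caddy ((0.5922383666038513, 0.3168787360191345), (0.16138753294944763, 0.16151341795921326), 14.305835723876953)
orange [ 0.4933 -0.0736  0.0435] [ 0.4949 -0.0745  0.0494] [0.039 0.039 0.045] 53
scene counter z 
new top 0.0867 mid [ 0.5709 -0.2976] mean [ 0.5718 -0.2977] ext [0.051 0.05 ] 328
spent top 0.0953 mid [0.5108 0.0533] mean [0.5111 0.0523] ext [0.049 0.052] 231
spig top 0.0894 mid [ 0.5001 -0.0751] mean [ 0.4997 -0.0752] ext [0.02  0.023] 54
orange [ 0.5036 -0.0799  0.0451] [ 0.4989 -0.075   0.0387] [0.039 0.039 0.024] 60
```

```bash
python3 -m inch '[[[0,0,0,0,0,-0.135],[0,0,0,0,0,-0.135],[0,0,0,0,0,-0.135],[-20,-35,0,0,0,0],[-20,-35,0,0,0,0],[-20,-35,0,0,0,0],[-20,-35,0,0,0,0],[-20,-35,0,0,0,0]]]' -1 40
python3 -m inch '[[[-20,-35,0,0,0,0],[-20,-35,0,0,0,0],[-20,-35,0,0,0,0],[-20,-36,0,0,0,0],[-20,-36,0,0,0,0],[-20,-36,0,0,0,0],[-20,-36,0,0,0,0],[-10,-36,0,0,0,0]]]'
```

```text
time: 0.9
tcp_pos: [0.337, 0.3746, 0.2046]
tool_rot: [-180.0, -0.0, 180.0]
ft_force: [0.0, 0.3, -0.3]
grip_width: 0.0879
time: 1.7
tcp_pos: [0.4879, 0.0893, 0.2047]
tool_rot: [-180.0, 0.0, 179.9]
ft_force: [-0.1, 0.6, 0.4]
grip_width: 0.0882
```

```bash
python3 - <<'E'
from h import *
s=snapshot("wrist"); cv2.imwrite("pics/w1.png",s["color"]); np.savez("/tmp/w1.npz",**s)
w=cloud(s); o=observe(); print(o["tcp_pos"],o["tool_rot"]); print(s["T"].round(3))
m=(w[...,2]>.075)&(w[...,2]<.1)
n,l,st,c=cv2.connectedComponentsWithStats(m.astype(np.uint8))
for i in range(1,n):
    if st[i,4]>100:
        t=w[l==i]; e=cv2.minEnclosingCircle(t[:,:2].astype(np.float32)); print(st[i],t.mean(0).round(4),e,np.percentile(t[:,2],99))
E
```

```text
[0.48900372 0.08466799 0.20472806] [-1.79772442e+02  7.89068833e-02  1.79869567e+02]
[[ 0.001 -0.969 -0.247  0.42 ]
 [ 1.     0.001  0.     0.09 ]
 [-0.    -0.247  0.969  0.384]
 [ 0.     0.     0.     1.   ]]
[ 86 194  32  30 734] [ 0.4959 -0.0688  0.0824] ((0.4973490834236145, -0.07173328101634979), 0.013871162198483944) 0.0868531657227906
[ 213  196   59   59 2761] [0.5093 0.0555 0.089 ] ((0.5112301707267761, 0.05482902750372887), 0.02597448229789734) 0.09104719751203558
[ 422  218  138   66 2320] [0.5263 0.2706 0.0896] ((0.532904863357544, 0.28311794996261597), 0.06366432458162308) 0.09991908192134695
```

View pics/w1.png

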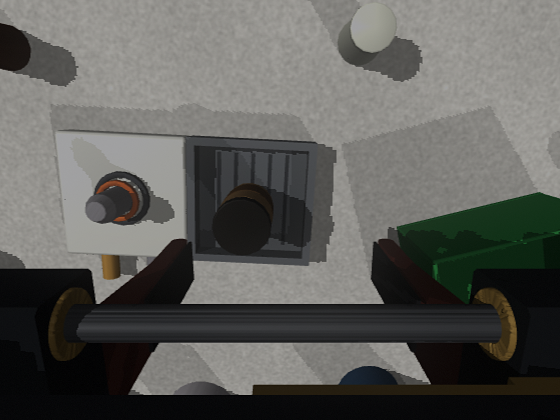

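The wrist view shows the spent cap at (243,225), centred at about (0.511,0.0547), and the spigot tip at (100,208). I'll let the arm settle over the cartridge, then descend.

```bash
python3 -m inch '[[[-22,-32,20,0,0,0],[0,0,20,0,0,0],[0,0,0,0,0,0],[0,0,0,0,0,0]]]'; python3 -c "
from cell import *
print(observe()['tcp_pos'])"
```

```text
time: 2.15
tcp_pos: [0.5075, 0.0593, 0.1646]
tool_rot: [180.0, -0.1, 180.0]
ft_force: [-0.1, 0.2, 0.2]
grip_width: 0.0882
[0.50751917 0.05933037 0.16458642]
```

```bash
python3 -m inch '[[[-4,-5,20,0,0,0],[0,0,30,0,0,0],[0,0,30,0,0,0],[0,0,20,0,0,0],[0,0,0,0,0,0],[0,0,0,0,0,0]]]' && python3 -m inch '[[[0,0,0,0,0,0],[0,0,0,0,0,0],[0,0,0,0,0,0],[0,0,0,0,0,0],[0,0,0,0,0,0],[0,0,0,0,0,0]]]' 1 40
```

```text
time: 2.75
tcp_pos: [0.5128, 0.0546, 0.0658]
tool_rot: [-180.0, 0.0, -180.0]
ft_force: [-0.5, 0.4, 0.1]
grip_width: 0.0881
time: 3.35
tcp_pos: [0.5127, 0.0539, 0.0651]
tool_rot: [-180.0, 0.0, 179.9]
ft_force: [0.1, 0.5, 3.0]
grip_width: 0.051
```

```bash
python3 -m inch '[[[0,0,-15,0,0,0],[0,0,-25,0,0,0],[0,0,-35,0,0,0],[0,0,-35,0,0,0],[0,0,-30,0,0,0],[0,0,0,0,0,0]]]' && python3 -m inch '[[[-8,25,0,0,0,0],[-12,40,0,0,0,0],[-12,40,0,0,0,0],[-12,40,0,0,0,0],[-12,40,0,0,0,0],[-12,40,0,0,0,0],[-12,38,0,0,0,0],[0,0,0,0,0,0]]]' && python3 -m inch '[[[0,0,0,0,0,0],[0,0,0,0,0,0]]]'
```

```text
time: 3.95
tcp_pos: [0.5152, 0.054, 0.2086]
tool_rot: [-180.0, 0.4, 180.0]
ft_force: [0.2, 0.2, -1.9]
grip_width: 0.0508
time: 4.75
tcp_pos: [0.5928, 0.3215, 0.2021]
tool_rot: [179.9, -0.1, -179.9]
ft_force: [-0.3, -1.3, -1.9]
grip_width: 0.0505
time: 4.95
tcp_pos: [0.5915, 0.3157, 0.2032]
tool_rot: [-179.9, -0.2, 179.9]
ft_force: [-0.3, -0.0, -2.5]
grip_width: 0.0505
```

```bash
python3 - <<'E'
from h import *
s=snapshot("scene"); cv2.imwrite("pics/s2.png",s["color"][80:260,180:460].repeat(2,0).repeat(2,1)); print(observe()["tcp_pos"])
E
```

```text
[0.59178355 0.31547971 0.20377645]
```

View pics/s2.png

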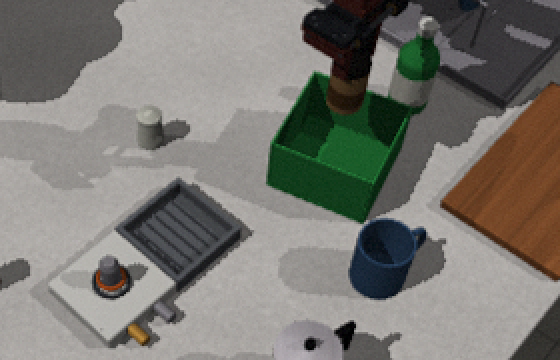

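The brown cartridge is held over the caddy, at about (345,95) in the crop. The body stays clear of the soap, so I'll lower and release.

```bash
python3 -m inch '[[[0,0,20,0,0,0],[0,0,30,0,0,0],[0,0,30,0,0,0],[0,0,30,0,0,0],[0,0,20,0,0,0],[0,0,7,0,0,0],[0,0,0,0,0,0]]]' && python3 -m inch '[[[0,0,0,0,0,0],[0,0,0,0,0,0],[0,0,0,0,0,0],[0,0,0,0,0,0],[0,0,0,0,0,0]]]' -0.6 && python3 -m inch '[[[0,0,-20,0,0,0],[0,0,-35,0,0,0],[0,0,-35,0,0,0],[0,0,-35,0,0,0],[0,0,-15,0,0,0],[0,0,0,0,0,0]]]'
```

```text
time: 5.7
tcp_pos: [0.5919, 0.3156, 0.067]
tool_rot: [-179.9, -0.1, 179.9]
ft_force: [-0.2, -0.2, -2.0]
grip_width: 0.0509
time: 6.2
tcp_pos: [0.593, 0.3172, 0.0684]
tool_rot: [180.0, 0.1, 180.0]
ft_force: [-0.2, -0.0, 0.6]
grip_width: 0.0703
time: 6.8
tcp_pos: [0.5942, 0.3177, 0.2104]
tool_rot: [179.9, 0.3, 180.0]
ft_force: [0.6, 0.6, -0.3]
grip_width: 0.0702
```

```bash
python3 -m inch '[[[5,-30,0,0,0,0],[5,-45,0,0,0,0],[7,-45,0,0,0,0],[7,-45,0,0,0,0],[0,-45,0,0,0,0],[0,-45,0,0,0,0],[0,-45,0,0,0,0],[0,-45,0,0,0,0]]]' -1 && python3 -m inch '[[[0,-40,0,0,0,0],[0,0,0,0,0,0],[0,0,0,0,0,0]]]'; python3 - <<'E'
from h import *
s=snapshot("wrist"); cv2.imwrite("pics/w3.png",s["color"]); np.savez("/tmp/w3.npz",**s)
w=cloud(s); o=observe(); print(o["tcp_pos"],o["tool_rot"])
r=(abs(w[...,0]-.4975)<.05)&(abs(w[...,1]+.074)<.05)
for a,b in ((.076,.084),(.0835,.095),(.05,.07)):
    t=w[r&(w[...,2]>a)&(w[...,2]<b)]; print(a,len(t),t.mean(0).round(4),cv2.minEnclosingCircle(t[:,:2].astype(np.float32)),t[:,2].max())
im=s["color"]; hsv=cv2.cvtColor(im,cv2.COLOR_BGR2HSV)
m=(hsv[...,0]<15)&(hsv[...,1]>110)&(hsv[...,2]>50)&r&(w[...,2]>.043)&(w[...,2]<.05); t=w[m]
print("collar",len(t),cv2.minEnclosingCircle(t[:,:2].astype(np.float32)),np.median(t[:,2]))
t=w[r&(w[...,2]>.033)&(w[...,2]<.040)]; print("ring",len(t),cv2.minEnclosingCircle(t[:,:2].astype(np.float32)))
c=w[(w[...,2]>.079)&(w[...,2]<.09)&(w[...,1]<-.2)]; print("new",len(c), cv2.minEnclosingCircle(c[:,:2].astype(np.float32)) if len(c) else '')
E
```

```text
time: 7.6
tcp_pos: [0.5666, -0.0295, 0.2055]
tool_rot: [180.0, -0.2, 180.0]
ft_force: [0.8, 0.7, -0.5]
grip_width: 0.0875
time: 7.9
tcp_pos: [0.567, -0.0683, 0.2058]
tool_rot: [179.9, -0.2, 179.8]
ft_force: [-0.7, 0.3, -0.3]
grip_width: 0.0878
[ 0.5672338  -0.06738996  0.20616634] [ 1.79925886e+02 -1.68076833e-01  1.79907562e+02]
0.076 379 [ 0.4977 -0.0724  0.0801] ((0.4976000487804413, -0.07254963368177414), 0.013705285266041756) 0.08399597028010608
0.0835 460 [ 0.4976 -0.0723  0.0854] ((0.4975395202636719, -0.07239872962236404), 0.010386769659817219) 0.08791139791826924<stdin>:6: RuntimeWarning: Mean of empty slice.
  ret = um.true_divide(
Traceback (most recent call last):
ValueError: zero-size array to reduction operation maximum which has no identity
```

View pics/w3.png

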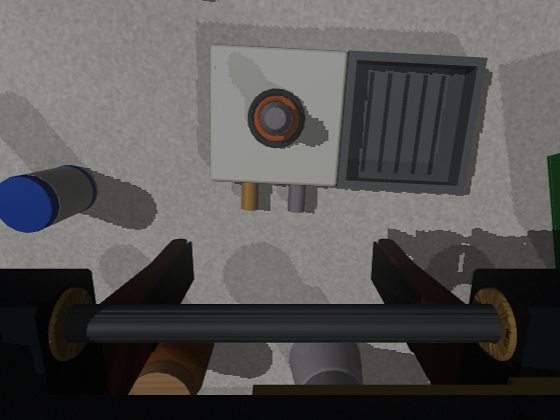

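The spigot is at (275,118), with its axis at (0.4976,-0.0724); the fitted circles match the 28 and 18 mm sizes. The new cartridge is at the left, at (27,203).

```bash
python3 -m inch '[[[0,-30,0,0,0,0],[0,-40,0,0,0,0],[0,-40,0,0,0,0],[0,-40,0,0,0,0],[0,-40,0,0,0,0],[0,-40,0,0,0,0],[0,0,20,0,0,0],[0,0,0,0,0,0]]]' && python3 -m inch '[[[0,0,0,0,0,0]]]'; python3 - <<'E'
from h import *
s=snapshot("wrist")
w=cloud(s); o=observe(); print(o["tcp_pos"],o["tool_rot"])
r=(abs(w[...,0]-.569)<.05)&(abs(w[...,1]+.297)<.05)
for a,b in ((.079,.09),(.03,.07)):
    t=w[r&(w[...,2]>a)&(w[...,2]<b)]; print(a,len(t),t.mean(0).round(4),cv2.minEnclosingCircle(t[:,:2].astype(np.float32)),t[:,2].max())
E
```

```text
time: 8.75
tcp_pos: [0.5668, -0.2961, 0.1847]
tool_rot: [179.8, -0.3, 180.0]
ft_force: [-0.4, 0.6, -0.8]
grip_width: 0.0877
time: 8.85
tcp_pos: [0.5679, -0.2958, 0.1869]
tool_rot: [179.9, -0.1, -179.9]
ft_force: [0.1, 0.4, -0.1]
grip_width: 0.0877
[ 0.56837041 -0.29601243  0.18772724] [ 1.79942854e+02 -5.16291614e-02 -1.79929785e+02]
0.079 2888 [ 0.5703 -0.2961  0.0815] ((0.5709092020988464, -0.29604485630989075), 0.025931114330887794) 0.0841598954644398
0.03 295 [ 0.5489 -0.2955  0.052 ] ((0.5580722093582153, -0.29558664560317993), 0.02254856564104557) 0.06950316772206433
```

```bash
python3 -m inch '[[[-3,0,20,0,0,0],[0,0,35,0,0,0],[0,0,35,0,0,0],[0,0,25,0,0,0],[0,0,13,0,0,0],[0,0,0,0,0,0],[0,0,0,0,0,0]]]' && python3 -m inch '[[[0,0,0,0,0,0],[0,0,0,0,0,0],[0,0,0,0,0,0],[0,0,0,0,0,0],[0,0,0,0,0,0],[0,0,0,0,0,0],[0,0,0,0,0,0]]]' 1 60
```

```text
time: 9.6
tcp_pos: [0.5722, -0.298, 0.0611]
tool_rot: [-179.9, 0.1, -180.0]
ft_force: [0.2, -0.1, 0.3]
grip_width: 0.0877
time: 10.3
tcp_pos: [0.5713, -0.2981, 0.0601]
tool_rot: [-180.0, 0.0, 180.0]
ft_force: [0.0, 0.3, 1.9]
grip_width: 0.0501
```

```bash
python3 -m inch '[[[0,0,-15,0,0,0],[0,0,-30,0,0,0],[0,0,-35,0,0,0],[0,0,-30,0,0,0],[0,0,-20,0,0,0],[0,0,0,0,0,0]]]' && python3 -m inch '[[[10,25,0,0,0,0],[12,40,0,0,0,0],[12,40,0,0,0,0],[12,40,0,0,0,0],[14,40,0,0,0,0],[14,40,0,0,0,0],[0,0,0,0,0,0],[0,0,0,0,0,0]]]' && python3 -m inch '[[[0,0,0,0,0,0],[0,0,0,0,0,0]]]'; python3 - <<'E'
from h import *
for n in ("top","scene","wrist"):
    s=snapshot(n); np.savez(f"/tmp/{n}4.npz",**s); cv2.imwrite(f"pics/{n}4.png",s["color"])
o=observe(); print(o["tcp_pos"],o["tool_rot"],o["ft_force"])
E
```

```text
time: 10.9
tcp_pos: [0.5731, -0.2994, 0.1941]
tool_rot: [-179.8, 0.3, 180.0]
ft_force: [0.9, -0.3, -2.2]
grip_width: 0.0495
time: 11.7
tcp_pos: [0.4965, -0.0722, 0.1892]
tool_rot: [-180.0, -0.1, -179.9]
ft_force: [0.1, 0.3, -0.8]
grip_width: 0.0497
time: 11.9
tcp_pos: [0.4979, -0.0741, 0.1896]
tool_rot: [-180.0, -0.0, 179.9]
ft_force: [0.2, -0.4, -1.6]
grip_width: 0.0499
[ 0.49765963 -0.07386414  0.1896947 ] [-1.79990365e+02 -8.04692902e-03  1.79879327e+02] [ 0.09572033 -0.48735319 -1.48078689]
```

View pics/scene4.png

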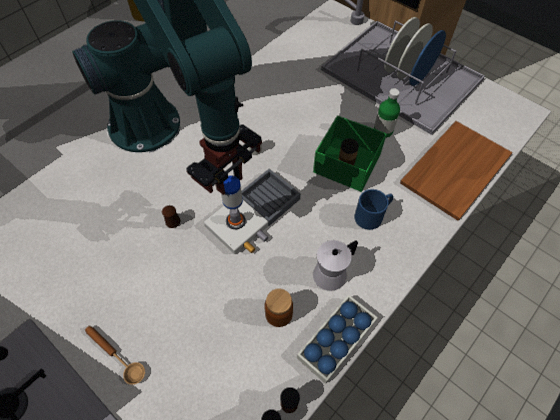

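View pics/wrist4.png

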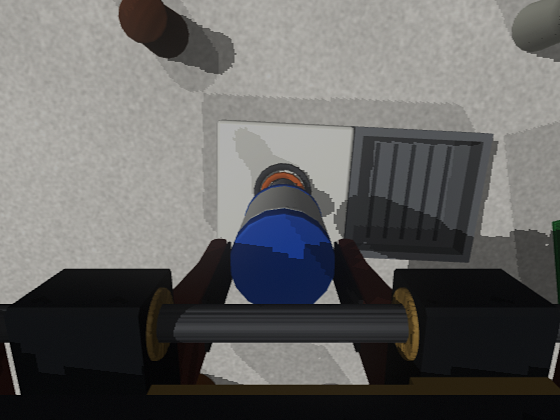

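The spent cartridge is standing in the caddy at (349,150). In the wrist view the new one is held over the spigot, cap at (283,255), collar at (283,182). I'll check their alignment.

```bash
python3 - <<'E'
from h import *
s=dict(np.load("/tmp/wrist4.npz")); w=cloud(s); hsv=cv2.cvtColor(s["color"],cv2.COLOR_BGR2HSV)
m=(hsv[...,0]>100)&(hsv[...,0]<130)&(hsv[...,1]>120)&(w[...,2]>.203)&(w[...,2]<.225)
t=w[m]; print(len(t),t.mean(0).round(4),cv2.minEnclosingCircle(t[:,:2].astype(np.float32)),np.percentile(t[:,2],[5,50,95]))
for n in ("scene","top"):
    s=dict(np.load(f"/tmp/{n}4.npz")); w=cloud(s); hsv=cv2.cvtColor(s["color"],cv2.COLOR_BGR2HSV)
    m=(hsv[...,0]>100)&(hsv[...,0]<130)&(hsv[...,1]>120)&(abs(w[...,0]-.5)<.06)&(abs(w[...,1]+.07)<.06)
    t=w[m]; print(n,len(t),t.mean(0).round(4) if len(t) else '',t.min(0),t.max(0))
E
```

```text
8135 [ 0.4946 -0.0729  0.2111] ((0.496597021818161, -0.07264051586389542), 0.02702050656080246) [0.20984291 0.21121894 0.21225294]
scene 434 [ 0.5112 -0.0766  0.291 ] [ 0.47752747 -0.12950777  0.13117998] [ 0.55625514 -0.0115785   0.63196568]
top 24 [ 0.4748 -0.0744  0.1967] [ 0.46979946 -0.09369719  0.02756307] [ 0.48485815 -0.05794117  0.21862424]
```

Cap and spigot axes agree to about 1 mm. Next I descend onto the tip, slowly.

```bash
python3 -m inch '[[[-1,0,15,0,0,0],[0,0,20,0,0,0],[0,0,5,0,0,0],[0,0,4,0,0,0],[0,0,4,0,0,0],[0,0,4,0,0,0],[0,0,0,0,0,0]]]' && python3 -m inch '[[[0,0,4,0,0,0],[0,0,4,0,0,0],[0,0,4,0,0,0],[0,0,4,0,0,0],[0,0,0,0,0,0]]]'
```

```text
time: 12.75
tcp_pos: [0.4983, -0.073, 0.1378]
tool_rot: [-180.0, -0.0, 180.0]
ft_force: [0.1, -0.3, -2.0]
grip_width: 0.0499
time: 13.25
tcp_pos: [0.4978, -0.0728, 0.1212]
tool_rot: [180.0, -0.1, 180.0]
ft_force: [0.0, 0.2, -1.5]
grip_width: 0.0499
```

```bash
python3 -m inch '[[[0,0,5,0,0,0],[0,0,5,0,0,0],[0,0,4,0,0,0],[0,0,0,0,0,0]]]' && python3 -m inch '[[[0,0,3,0,0,0],[0,0,3,0,0,0],[0,0,0,0,0,0]]]' && python3 -m inch '[[[0,0,2,0,0,0],[0,0,2,0,0,0],[0,0,0,0,0,0]]]'
```

```text
time: 13.65
tcp_pos: [0.4977, -0.0728, 0.1071]
tool_rot: [180.0, -0.1, 180.0]
ft_force: [0.7, -0.5, -0.1]
grip_width: 0.0498
time: 13.95
tcp_pos: [0.499, -0.073, 0.1026]
tool_rot: [-180.0, 0.1, 180.0]
ft_force: [-1.4, -0.1, 3.9]
grip_width: 0.0499
time: 14.25
tcp_pos: [0.499, -0.073, 0.0989]
tool_rot: [-180.0, 0.1, 180.0]
ft_force: [-1.1, 1.8, 7.5]
grip_width: 0.0501
```

```bash
python3 -m inch '[[[0,0,2,0,0,0],[0,0,1,0,0,0],[0,0,0,0,0,0]]]' && python3 -m inch '[[[0,0,1,0,0,0],[0,0,1,0,0,0],[0,0,0,0,0,0]]]' && python3 -m inch '[[[0,0,1,0,0,0],[0,0,0,0,0,0]]]'
```

```text
time: 14.55
tcp_pos: [0.4991, -0.073, 0.0961]
tool_rot: [-180.0, 0.1, 180.0]
ft_force: [-2.5, 1.7, 10.0]
grip_width: 0.05
time: 14.85
tcp_pos: [0.4995, -0.073, 0.0959]
tool_rot: [-180.0, 0.2, 180.0]
ft_force: [-7.5, 3.9, 28.9]
grip_width: 0.0499
time: 15.05
tcp_pos: [0.4996, -0.073, 0.0958]
tool_rot: [-180.0, 0.2, 180.0]
ft_force: [-9.2, 3.9, 39.2]
grip_width: 0.0499
```

Hard stop at TCP 0.0958, meaning the underside is at about 0.036, under 39 N. I'll ease off, release and retreat.

```bash
python3 -m inch '[[[0,0,-2,0,0,0],[0,0,0,0,0,0]]]' && python3 -m inch '[[[0,0,0,0,0,0],[0,0,0,0,0,0],[0,0,0,0,0,0],[0,0,0,0,0,0],[0,0,0,0,0,0]]]' -1 && python3 -m inch '[[[0,0,-15,0,0,0],[0,0,-30,0,0,0],[0,0,-30,0,0,0],[0,0,-30,0,0,0],[-40,0,0,0,0,0],[-40,0,0,0,0,0],[0,0,0,0,0,0],[0,0,0,0,0,0]]]'; python3 -m inch '[[[0,0,0,0,0,0],[0,0,0,0,0,0]]]'; python3 - <<'E'
from h import *
s=snapshot("wrist"); w=cloud(s); cv2.imwrite("pics/w5.png",s["color"])
hsv=cv2.cvtColor(s["color"],cv2.COLOR_BGR2HSV)
m=(hsv[...,0]>100)&(hsv[...,0]<130)&(hsv[...,1]>120)&(w[...,2]>.110)&(w[...,2]<.125)
t=w[m]; print(len(t),cv2.minEnclosingCircle(t[:,:2].astype(np.float32)),np.percentile(t[:,2],[5,50,95]))
s=snapshot("scene"); cv2.imwrite("pics/s5.png",s["color"]); print(observe()["tcp_pos"],observe()["ft_force"])
a=np.load("/tmp/scene0.npz")["color"]
E
```

```text
time: 15.25
tcp_pos: [0.4992, -0.073, 0.096]
tool_rot: [-180.0, 0.1, 180.0]
ft_force: [-4.9, 2.5, 19.2]
grip_width: 0.0497
time: 15.75
tcp_pos: [0.4982, -0.073, 0.0936]
tool_rot: [180.0, -0.0, 180.0]
ft_force: [0.1, -1.1, -0.6]
grip_width: 0.0856
time: 16.55
tcp_pos: [0.5781, -0.0729, 0.1981]
tool_rot: [180.0, -0.1, 180.0]
ft_force: [0.6, 0.0, 0.0]
grip_width: 0.088
time: 16.75
tcp_pos: [0.5768, -0.0729, 0.1985]
tool_rot: [180.0, -0.1, 179.9]
ft_force: [0.5, 0.1, -0.4]
grip_width: 0.0879
4181 ((0.4983467757701874, -0.07148143649101257), 0.02564874105155468) [0.11637865 0.11758266 0.11878402]
[ 0.57732437 -0.07297729  0.1988495 ] [-0.16024823 -0.59304463 -0.00567926]
```

View pics/w5.png

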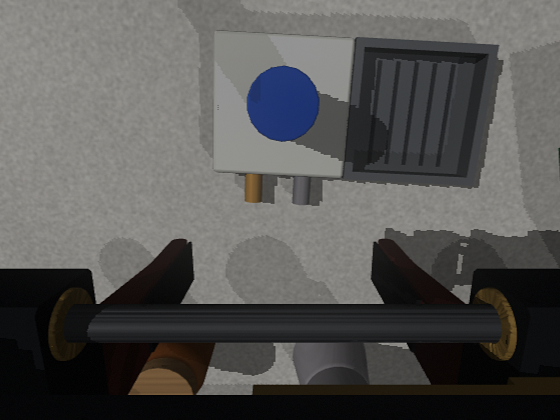

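View pics/s5.png

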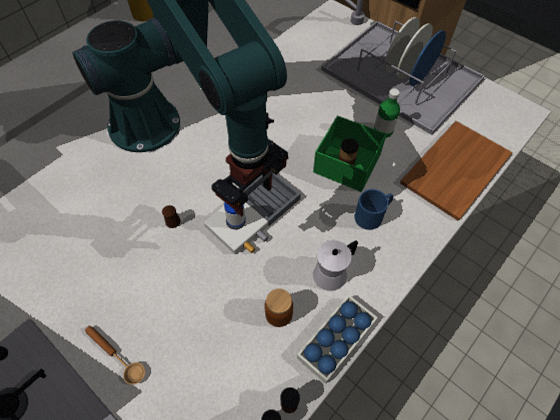

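The cap is level, with its top at z=0.1176 (fully home is 0.118), and the spent cartridge is in the caddy at (349,150). The bystanders haven't moved and the robot is touching nothing, so I'm handing in.

```bash
python3 -c "
from cell import *
print(finish_job())"
```

```text
the job is handed in; nothing more can be done
None
```

The cartridge is changed and the job is handed in at about 17 s of the 58 s allowed. I put the spent cartridge in the green caddy first. Then I set the new one over the spigot, pressed it down with the collar to a hard stop at about 39 N, and let go.

- **New cartridge:** its cap top measured 117.6 mm, against 118 mm for fully home. It is about 1 mm off the measured spigot axis, which is within the calibration error.
- **Spent cartridge:** the last scene picture shows it standing in the caddy.
- **Everything else:** by eye, the bystanders are where they started; I did not measure them again. The gripper is clear and the wrist force was close to zero.

No check failed. I inferred that the collar is fully down from the cartridge height, because the cartridge hides it. The push force before the stop read about 4–10 N, a little under the 12 N given for the collar.

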